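Unlock the fruit dish from its pedestal and hold it up level

TASK

Take the fruit dish off its pedestal so that I can carry the pedestal away for washing: it is twist-locked, so grip the arched handle, turn the dish a quarter turn anticlockwise (seen from above) while it still sits on the pedestal, and then lift it straight up about a hand's breadth. Keep the dish level and the lemon lying untouched in the middle of it all the while, and leave the pedestal and everything else standing where they are. Finish still holding the dish by its handle, level and still, in the air above the pedestal; do not put it down.

Things in the scene. Friction and masses are not known exactly. Their poses are not given: they have to be found in the camera images.
- dish: Loose shallow white dish, 189 mm across, rim 57 mm above the origin, about 0.34 kg, with a steel hub (67 mm wide, 31 mm high) below and an arched handle over it that stands in its y-z plane. Origin: centre of the hub's underside, on the pedestal's top; z up. Locked as found; a turn of 90 degrees anticlockwise seen from above (80 to 98 will do) releases it, and stops block it at about 98.
- dish_grip (a point): Centre of the straight wooden grip at the top of the arched handle, on the dish's axis, 135 mm above its origin (about 180 mm above the worktop as found). The grip runs along the dish's y: 74 mm long, 16 mm thick (along the dish's x), 18 mm high; a 6 mm steel arch goes on from its ends down to the rim. About 35 mm are free between the grip and the top of the lemon.
- dish_middle (a point): Centre of the dish's inner floor, 34 mm above the dish's origin. The floor rises gently from here, 4 mm at 50 mm out and 22 mm at the rim.
- pedestal: Low turned wooden pedestal under the dish, loose on the worktop, about 0.9 kg: foot 124 mm across, top 92 mm across, 45 mm high without the spigot. Origin: centre of the underside. Its x axis is the dish's x axis while the dish is locked (within 3 degrees).
- lemon: Loose yellow lemon, 78 x 55 x 56 mm, about 0.11 kg, lying on its side in the middle of the dish; it can roll. Its long axis is its own x.
- lemon_center (a point): Centre of the lemon.
- garlic: Bulb of garlic, 60 mm wide, 59 mm high, on the worktop to the left of the dish. Origin: centre of the underside. Leave it alone.
- pepper_mill: Dark wooden pepper mill, 58 mm across, 170 mm tall, standing to the right of the dish, its axis about 160 mm from the pedestal's. Origin: centre of the underside. Leave it alone.
- honey_jar: Honey jar, 71 mm across, 110 mm high, at the left in front of the bread bin. Leave it alone.
- spice_jar: Spice jar with a lid, 45 mm across, 106 mm high, behind the work, in front of an oil bottle. Leave it alone.
- tin: Low tin, 75 mm across, 58 mm high, at the right. Leave it alone.
- yoghurt_pot: Yoghurt pot, 72 mm across, 71 mm high, at the right near the front edge. Leave it alone.
- pedestal_seat (a point): Centre of the pedestal's flat top, 45 mm above its underside, where the hub rests. A steel T-spigot 18 mm high stands here, its 44 mm cross bar along the pedestal's x; in the hub it lies over two ledges (locked, 2 mm of play up) or in the keyway (released). 2.5 mm sideways play, light friction, no spring; the dish must rise 20 mm to clear the bar.

How it is judged:
On the way:
1. the dish has been turned about a quarter turn while it still sits on the pedestal (angle between the x axis of dish and the x axis of pedestal, either way round above 1.31 rad and z of dish in the frame of pedestal_seat below 0.006 m), for 0.1 s.
At the end, for the whole second after the job is handed in: The dish is held still in the fingers, hub 60 mm or more above the pedestal's top, within 80 mm of over it, touching it no more, level within 7 degrees, lemon within 30 mm of its middle. The pedestal stands upright within 30 mm of where it was (z of dish in the frame of pedestal_seat above 0.06 m and horizontal distance between dish and pedestal below 0.08 m and angle between dish's own z axis and vertical below 0.12 rad and horizontal distance between lemon_center and dish_middle below 0.03 m and z of lemon_center in the frame of dish_middle below 0.045 m and contact force between the fingers and dish above 2 N and contact force between dish and pedestal below 0.1 N and linear speed of dish below 0.03 m/s and distance of pedestal from where it was at the start of the episode below 0.03 m and angle between pedestal's own z axis and vertical below 0.05 rad); the arm keeps its last pose, push and grip.
It fails at once if the lemon rolled out of the middle of the dish (more than 45 mm off) (horizontal distance between lemon_center and dish_middle above 0.045 m).
It fails at once if the dish was tipped by more than 12 degrees (angle between dish's own z axis and vertical above 0.21 rad).
It fails at once if the lemon was touched by the fingers (contact force between the fingers and lemon above 0.5 N).
It fails at once if the pedestal was shifted by more than 30 mm, lifted or tipped (distance of pedestal from where it was at the start of the episode above 0.03 m or angle between pedestal's own z axis and vertical above 0.12 rad or height (world z) of pedestal above 0.01 m).
It fails at once if something else was pushed with more than 5 N (contact force between any of the arm, the fingers, dish and garlic above 5 N or contact force between any of the arm, the fingers, dish and pepper_mill above 5 N or contact force between any of the arm, the fingers, dish and honey_jar above 5 N or contact force between any of the arm, the fingers, dish and spice_jar above 5 N or contact force between any of the arm, the fingers, dish and tin above 5 N or contact force between any of the arm, the fingers, dish and yoghurt_pot above 5 N).
It also fails if it takes over 40 s, if anything falls off the work surface, if the arm or the gripper's body presses on something with over 40 N, if the wrist force passes 120 N, or if a joint passes its speed limit or range.

ROBOT

A 6-joint arm with a two-finger parallel gripper is mounted at the origin on a cart in front of the work surface, level with it; the furniture and walls round the work are solid. World frame = base frame: x ahead of the robot, y to its left, z up, the work surface at z = 0. Lengths are in m, angles in rad, forces in N, time in s.
With the tool pointing down it reaches from about 0.4 to 0.825 m from the base axis. Payload 7 kg.
Tool frame: the origin (TCP) lies at the very end of the fingers, on their centre line; the grasp point (between the pads) lies arm.hold_point_z behind it (arm.hold_point_z is the distance from the TCP to the grasp point, in m); z points along the fingers, y is the line along which they close (so a half turn about z gives the same grasp; the last joint's range is limited). The gripper opens to 88 mm and grips with 3 to 60 N. Pads are 19 mm wide; open, the fingers measure 130 mm over their backs; the gripper's body (78 mm by 193 mm) begins 47 mm behind the grasp point.
Start: joints at [-0.898, 0.359, 0.012, 0, -1.224, -0.288], TCP at [0.253, -0.626, 0.227] pointing down, gripper open.
Joint ranges: [-3.07, 3.07], [-1.43, 2.12], [-1.02, 1.25], [-3.03, 1.67], [-3.05, -0], [-3.03, 3.03]. Speed limits (rad/s): [2.39, 2.39, 3.01, 3.14, 3.14, 3.14].

INTERFACE

Orientations are given as [roll, pitch, yaw] about the fixed x, y, z axes, in that order (R = Rz(yaw) Ry(pitch) Rx(roll)).
In Python, from station import arm gives the robot as it stands.
- The arm moves only by the tool nudge_tcp, called after "Call:" as name(argument=value, ...) on one line, values as JSON. Schema: {"type":"object","properties":{"motion":{"type":"array","items":{"type":"number"},"minItems":5,"maxItems":100},"clamp_n":{"type":"number"},"only":{"type":"string"},"quiet":{"type":"boolean"},"lines":{"type":"string"}},"required":["motion"],"additionalProperties":false}. motion is one flat list of numbers that holds 1 to 20 rows one after another, with no inner brackets; each row has 5 numbers: the finger opening in m, then dx, dy, dz in fractions of the full range, 1 being 0.75 m, then a turn about the tool's z in parts of the range, where 1.0 means 90 degrees; each row is the pose to reach, as a shift and turn from the pose commanded when the call began, along the tool's axes at that moment; what a row does not reach only later rows make up. A row lasts 1/12 s, in which the tool goes at most 0.0417 m and 0.125 rad, less where a joint would pass 70% of its speed; a pose out of reach is approached as far as the arm can. The fingers move at their own pace and stop on an object; clamp_n is the grip in N (left out, the last holds). Time passes only in rows, so rows that do not move let the fingers close. The tool returns the time, the measured TCP pose, the force, the opening and the grip force at its end. only (a regular expression) keeps the lines of the reply that match it, lines (a string "A,B") keeps lines A to B, and quiet returns only ok. Input that does not fit is refused with a message, and nothing moves.
- arm.get_state(): the state, without advancing time (a new reading comes with each control period).
- arm.grab_frame(name): name is "side" or "top" or "wrist"; returns the picture (420x560x3 uint8, red, green, blue); there is no depth.
- arm.camera_params(name): a dict with "fx", "fy", "cx", "cy" (pixels), "T" (4x4, takes a point from camera to world coordinates); the wrist camera has in their place "hand_eye" (4x4, takes a point from camera to tool coordinates, whose origin is the TCP and whose axes are the flange's). Camera axes: x right, y down, z forward; pixel columns grow to the right and rows downward; lengths in m; the calibration is good to about 2 mm. A picture is of the moment at which its call begins: read the wrist's pose just before it. camera_params takes no time and is no camera call.
- arm.job_done(): hands the job in; it is judged then, once.
The state is a dict: "t": time; "q": joint angles; "qd": joint speeds; "joint_efforts": joint torques, N m; "eef_pos": TCP position; "ee_rot": TCP orientation; "force": force on the tool from outside, world axes, zero at the start; "moment": the same for the moment, N m; "width": finger opening in m; "gripper_force": force on a finger pad.
Only numpy, scipy, OpenCV 4.12 (cv2) and the standard library are available. Lean on these libraries where they do the work, as an engineer would, in place of code of your own. Each camera call takes 0.05 s, during which the arm holds its last target. There are 200 camera calls.

## Working session

There is one attempt and no reset: what is moved stays moved. The work goes in short steps, Python scripts to look and compute and a tool call to move; the robot and the scene stay as the last step left them, time stands still between calls to the robot, and variables do not carry over. Pictures are saved under pics/ and viewed, at most 10 in all, crops included, and the job is handed in when it is done.

```bash
mkdir -p pics; python3 - <<'E'
from station import arm
import cv2
s=arm.get_state();print(s['t'],s['eef_pos'],s['ee_rot'],s['width'],arm.hold_point_z)
for n in ['top','side']:
    cv2.imwrite(f'pics/{n}0.png',arm.grab_frame(n)[:,:,::-1]);print(n,arm.camera_params(n))
print(arm.camera_params('wrist'))
E
```

```text
0.0 [ 0.25318071 -0.62519994  0.22564945] [ 3.13998723e+00 -1.58150461e-04 -2.75687457e+00] 0.08762090253272006 0.0188
top {'fx': 417.33527346056275, 'fy': 417.33527346056275, 'cx': 282.3007963254059, 'cy': 208.9293132655384, 'T': array([[ 0.01053301, -0.98523106,  0.17090584,  0.27958978],
       [-0.99829831, -0.02016423, -0.05471637,  0.03830448],
       [ 0.05735445, -0.17003869, -0.9837669 ,  1.58935262],
       [ 0.        ,  0.        ,  0.        ,  1.        ]])}
side {'fx': 389.18056374427454, 'fy': 389.18056374427454, 'cx': 277.9599656637887, 'cy': 209.77456070303086, 'T': array([[-0.9999585 , -0.00143209,  0.00899718,  0.50784423],
       [-0.00831528,  0.54697276, -0.8371091 ,  1.02955711],
       [-0.0037224 , -0.83714918, -0.54696197,  0.85815234],
       [ 0.        ,  0.        ,  0.        ,  1.        ]])}
{'fx': 356.6773419021261, 'fy': 356.6773419021261, 'cx': 281.75762297935654, 'cy': 204.86802534059117, 'hand_eye': array([[ 2.81618635e-04, -9.69796904e-01, -2.43913687e-01,
         6.60991492e-02],
       [ 9.99999924e-01,  2.07769424e-04,  3.28495178e-04,
         8.87969434e-04],
       [-2.67895801e-04, -2.43913761e-01,  9.69796889e-01,
        -1.57484617e-01],
       [ 0.00000000e+00,  0.00000000e+00,  0.00000000e+00,
         1.00000000e+00]])}
```

View pics/top0.png

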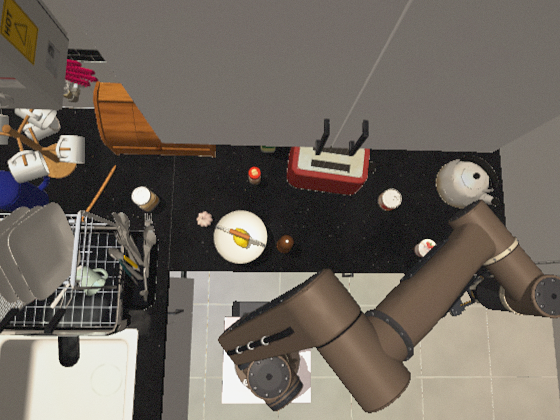

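View pics/side0.png

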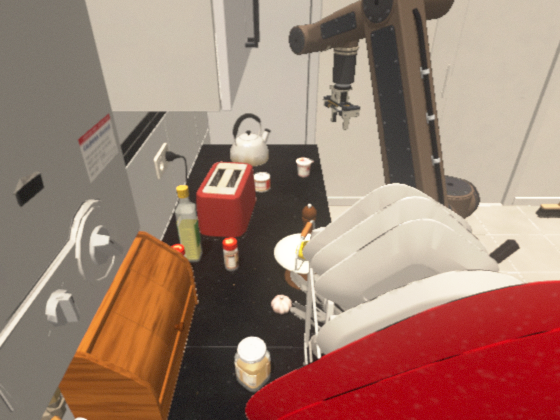

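The top view shows the dish at about (240,237), with the handle running from about (217,231) to (265,243). The mill is at (285,243) and the garlic at (204,218). In the side view the dish is at about (300,250), partly hidden by the dish rack. I'll enlarge both.

```bash
python3 - <<'E'
import cv2,numpy as np
t=cv2.imread('pics/top0.png')[200:275,190:310]; s=cv2.imread('pics/side0.png')[195:295,260:340]
a=cv2.resize(t,None,fx=4,fy=4,interpolation=cv2.INTER_CUBIC); b=cv2.resize(s,None,fx=4,fy=4,interpolation=cv2.INTER_CUBIC)
c=np.zeros((400,800,3),np.uint8);c[:300,:480]=a;c[:400,480:]=b;cv2.imwrite('pics/crop0.png',c)
E
```

```text
(no output)
```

View pics/crop0.png

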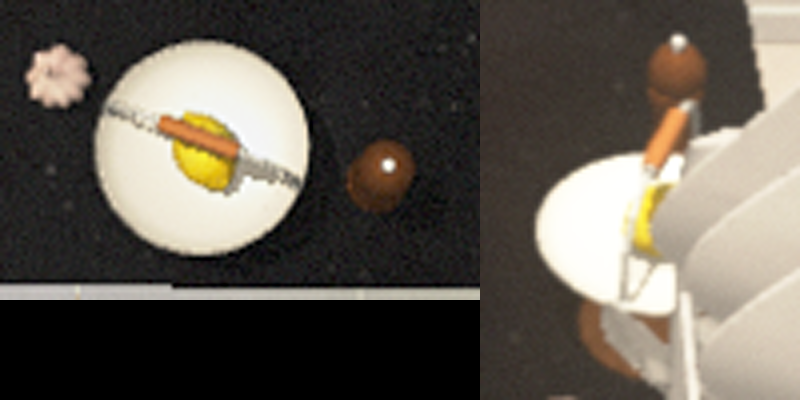

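```bash
cat > h.py <<'E'
import numpy as np
from station import arm
from scipy.spatial.transform import Rotation as R
def camT(n):
    p=arm.camera_params(n)
    if n!='wrist': return p,p['T']
    s=arm.get_state();T=np.eye(4);T[:3,:3]=R.from_euler('xyz',s['ee_rot']).as_matrix();T[:3,3]=s['eef_pos']
    return p,T@p['hand_eye']
def ray(p,T,u,v):
    d=T[:3,:3]@np.array([(u-p['cx'])/p['fx'],(v-p['cy'])/p['fy'],1]);return T[:3,3],d/np.linalg.norm(d)
def tri(rs):
    A=sum(np.eye(3)-np.outer(d,d) for o,d in rs);b=sum((np.eye(3)-np.outer(d,d))@o for o,d in rs)
    x=np.linalg.solve(A,b);return x,[np.linalg.norm(np.cross(x-o,d)) for o,d in rs]
def atz(r,z): o,d=r;return o+d*(z-o[2])/d[2]
E
python3 - <<'E'
from h import *
t=camT('top');s=camT('side')
pts={'gripL':((230.5,230.5),(302.5,237.5)),'gripR':((249.5,237.5),(311,222)),'mid':((240,234),(306.7,229.7)),'milltop':((287,241.2),(309.3,205.5))}
for k,(a,b) in pts.items(): print(k,tri([ray(*t,*a),ray(*s,*b)]), atz(ray(*t,*a),.18 if 'mill' not in k else .17))
print('dish rim centre z.102',atz(ray(*t,240.2,236.8),.102))
print('garlic',atz(ray(*t,204.5,219),.04))
st=arm.get_state();print(R.from_euler('xyz',st['ee_rot']).as_matrix().round(3))
E
```

```text
gripL (array([0.44713876, 0.13451587, 0.17808759]), [np.float64(1.2496632470588042e-05), np.float64(1.2496632470571753e-05)]) [0.44689928 0.13438725 0.18      ]
gripR (array([0.42124313, 0.06999539, 0.18793221]), [np.float64(0.0022021377106460323), np.float64(0.0022021377106460987)]) [0.42424284 0.06982765 0.18      ]
mid (array([0.43439186, 0.10212709, 0.18246494]), [np.float64(0.0009102850733341146), np.float64(0.0009102850733341706)]) [0.4355697  0.10210356 0.18      ]
milltop (array([ 0.41544278, -0.05829508,  0.16440832]), [np.float64(0.00020536917054762995), np.float64(0.00020536917054753896)]) [ 0.41470651 -0.05788399  0.17      ]
dish rim centre z.102 [0.43420404 0.10464764 0.102     ]
garlic [0.50482959 0.24141075 0.04      ]
[[-0.927 -0.375 -0.001]
 [-0.375  0.927  0.001]
 [ 0.     0.001 -1.   ]]
```

Triangulation puts the grip centre at about (0.435, 0.102, 0.181), which matches the stated 0.18 m height. The mill is 161 mm away, as stated. The dish's y axis is at 70.6°, so the closing axis should be at 160.6°. Next I'll work out the hover shift in tool axes.

```bash
python3 - <<'E'
from h import *
st=arm.get_state();M=R.from_euler('xyz',st['ee_rot']).as_matrix()
print(np.degrees(np.arctan2(M[1,1],M[0,1])))
for p in ([.40,-.25,.27],[.435,.103,.262]): print(M.T@(np.array(p)-st['eef_pos']))
E
```

```text
112.04306811352257
[-0.27690709  0.29280208 -0.04388975]
[-0.44183209  0.60685092 -0.03545971]
```

Units first: shifts go in shares of 0.75 m and turns go in shares of 90 degrees. So 0.555 m / 0.75 = 0.74, -0.044 m / 0.75 = -0.0587, -0.848 rad / 1.5708 = -0.5399.

Call:
nudge_tcp(motion=[0.088,0,0,-0.0533,0,0.088,-0.04,0.04,-0.0587,0,0.088,-0.0733,0.08,-0.0587,0,0.088,-0.1067,0.1133,-0.0587,0,0.088,-0.1467,0.1533,-0.0587,0,0.088,-0.18,0.1933,-0.0587,0,0.088,-0.2133,0.2267,-0.0587,-0.0637,0.088,-0.2533,0.2667,-0.0587,-0.1273,0.088,-0.2933,0.3067,-0.0587,-0.191,0.088,-0.3333,0.3533,-0.0587,-0.2546,0.088,-0.3693,0.3907,-0.0587,-0.3183,0.088,-0.3867,0.4267,-0.0587,-0.382,0.088,-0.4067,0.4667,-0.0587,-0.4456,0.088,-0.4267,0.5067,-0.0587,-0.5093,0.088,-0.4467,0.5467,-0.0587,-0.5399,0.088,-0.4667,0.5867,-0.0587,-0.5399,0.088,-0.4867,0.6267,-0.0587,-0.5399,0.088,-0.5067,0.6667,-0.056,-0.5399,0.088,-0.5267,0.7067,-0.0533,-0.5399,0.088,-0.5467,0.74,-0.0507,-0.5399])

```text
t: 1.77
eef_pos: [0.4244, 0.0446, 0.2646]
ee_rot: [-3.141, 0.001, -1.908]
force: [-0.3, 0.4, -0.7]
width: 0.0874
gripper_force: 0.0
```

```bash
python3 - <<'E'
from h import *
st=arm.get_state();M=R.from_euler('xyz',st['ee_rot']).as_matrix()
print(np.degrees(np.arctan2(M[1,1],M[0,1])),st['q'])
print(M.T@(np.array([.435,.103,.262])-st['eef_pos']))
E
```

```text
160.6695055237366 [ 5.70518033e-01 -9.28962416e-02 -4.34059162e-01 -3.13449309e-04
 -1.22900081e+00 -9.07793786e-01]
[-0.05860883  0.00935899  0.00263412]
```

To row units: -0.058 m / 0.75 = -0.0773, -0.03 m / 0.75 = -0.04.

Call:
nudge_tcp(motion=[0.088,-0.04,0.0067,0.0027,0,0.088,-0.0773,0.012,0.004,0,0.088,-0.0773,0.012,0.004,0,0.088,-0.0773,0.012,0.004,0])

```text
t: 2.1
eef_pos: [0.4355, 0.1015, 0.261]
ee_rot: [3.141, -0.001, -1.906]
force: [-1.0, 0.1, -0.6]
width: 0.0879
gripper_force: 0.0
```

```bash
python3 - <<'E'
from h import *
import cv2
st=arm.get_state();print(st['q'][5],st['eef_pos'])
p,T=camT('wrist');im=arm.grab_frame('wrist');cv2.imwrite('pics/w1.png',im[:,:,::-1])
np.save('w1T.npy',T)
E
```

```text
-1.0075127849559937 [0.4355315  0.10149294 0.26097185]
```

View pics/w1.png

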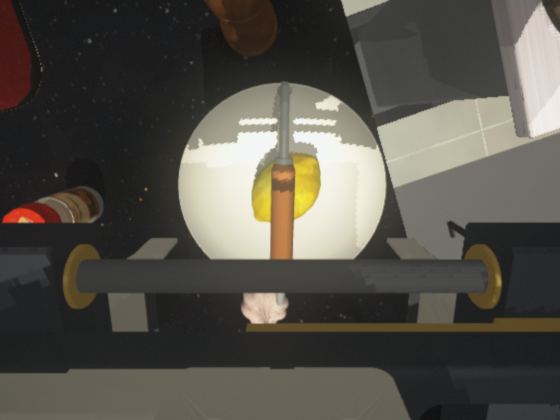

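The wrist view shows the grip running vertically in the picture, from (284,165) to about (282,262) where the gripper hides it. The mill is at the top and the garlic at the bottom. The alignment looks right, so I'll check the lateral offset and the height from this view combined with the top view.

```bash
python3 - <<'E'
from h import *
p=arm.camera_params('wrist');w=(p,np.load('w1T.npy'));t=camT('top')
e,r=tri([ray(*w,284,165),ray(*t,249.5,237.5)]);print('end R',e,r)
st=arm.get_state();M=R.from_euler('xyz',st['ee_rot']).as_matrix()
for uv in ((284,165),(282.5,250),(283.2,215)):
    q=atz(ray(*w,*uv),.188);print(q,M.T@(q-st['eef_pos']))
c=atz(ray(*w,282,185),.102);print('rim centre',c,M.T@(c-st['eef_pos']))
E
```

```text
end R [0.42167236 0.06909891 0.20075071] [np.float64(0.0005114847678793245), np.float64(0.000511484767879312)]
[0.42171658 0.0704811  0.188     ] [0.03293987 0.00292113 0.07316572]
[0.44190429 0.1255545  0.188     ] [-0.02571065  0.00206285  0.07311219]
[0.43324573 0.10209393 0.188     ] [-0.00070683  0.00248402  0.07313506]
rim centre [0.43259676 0.0981279  0.102     ] [0.00317337 0.00172031 0.15913803]
```

To row units: 0.1 m / 0.75 = 0.1333, 0.002 m / 0.75 = 0.0027.

Call:
nudge_tcp(motion=[0.088,0,0.0027,0.0333,0,0.088,0,0.0027,0.0667,0,0.088,0,0.0027,0.1,0,0.088,0,0.0027,0.12,0,0.088,0,0.0027,0.1333,0,0.088,0,0.0027,0.1333,0,0.04,0,0.0027,0.1333,0,0.025,0,0.0027,0.1333,0,0.022,0,0.0027,0.1333,0,0.02,0,0.0027,0.1333,0,0.018,0,0.0027,0.1333,0,0.016,0,0.0027,0.1333,0,0.012,0,0.0027,0.1333,0,0.01,0,0.0027,0.1333,0,0.008,0,0.0027,0.1333,0,0.006,0,0.0027,0.1333,0,0.006,0,0.0027,0.1333,0,0.006,0,0.0027,0.1333,0], clamp_n=30)

```text
t: 3.65
eef_pos: [0.4339, 0.1011, 0.1615]
ee_rot: [3.142, -0.0, -1.909]
force: [-1.2, 1.2, -2.2]
width: 0.0155
gripper_force: 29.9
```

```bash
python3 - <<'E'
from h import *
import cv2
s=arm.get_state();print(s['moment'],s['q'])
cv2.imwrite('pics/w2.png',arm.grab_frame('wrist')[:,:,::-1])
E
```

```text
[ 0.10194317  0.39717237 -0.1326547 ] [ 6.73935686e-01  3.10689561e-02 -5.65792070e-01 -4.19563864e-05
 -9.73966311e-01 -1.01190048e+00]
```

View pics/w2.png

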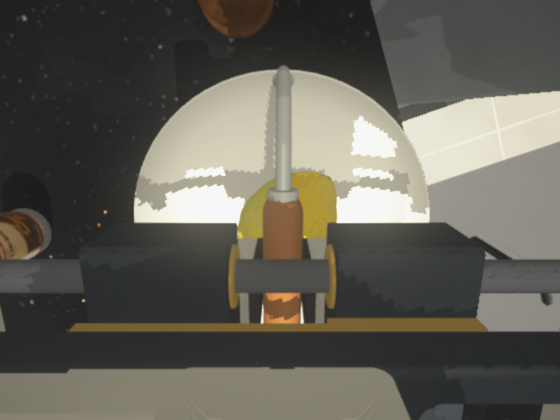

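The fingers hold the grip (width 15.5 mm, 30 N) and the lemon is clear. Now I'll make the first half of the anticlockwise turn, gently.

To row units: -0.785 rad / 1.5708 = -0.4997.

Call:
nudge_tcp(motion=[0.006,0,0,0,-0.0064,0.006,0,0,0,-0.0191,0.006,0,0,0,-0.0446,0.006,0,0,0,-0.0764,0.006,0,0,0,-0.1082,0.006,0,0,0,-0.1401,0.006,0,0,0,-0.1719,0.006,0,0,0,-0.2037,0.006,0,0,0,-0.2355,0.006,0,0,0,-0.2674,0.006,0,0,0,-0.2992,0.006,0,0,0,-0.331,0.006,0,0,0,-0.3629,0.006,0,0,0,-0.3947,0.006,0,0,0,-0.4265,0.006,0,0,0,-0.4584,0.006,0,0,0,-0.4838,0.006,0,0,0,-0.4966,0.006,0,0,0,-0.4997,0.006,0,0,0,-0.4997], clamp_n=35)

```text
t: 5.37
eef_pos: [0.4337, 0.101, 0.1615]
ee_rot: [3.141, 0.0, -1.124]
force: [-0.7, 0.3, -0.3]
width: 0.0155
gripper_force: 34.9
```

```bash
python3 - <<'E'
from h import *
s=arm.get_state();print(s['moment'],s['q'])
E
```

```text
[ 0.08144053  0.45873089 -0.02776707] [ 6.73888681e-01  3.09937787e-02 -5.65922853e-01 -1.27147169e-04
 -9.74220918e-01 -2.27090181e-01]
```

Forces are very low. Second half of the turn:

To row units: -0.785 rad / 1.5708 = -0.4997.

Call:
nudge_tcp(motion=[0.006,0,0,0,-0.0064,0.006,0,0,0,-0.0191,0.006,0,0,0,-0.0446,0.006,0,0,0,-0.0764,0.006,0,0,0,-0.1082,0.006,0,0,0,-0.1401,0.006,0,0,0,-0.1719,0.006,0,0,0,-0.2037,0.006,0,0,0,-0.2355,0.006,0,0,0,-0.2674,0.006,0,0,0,-0.2992,0.006,0,0,0,-0.331,0.006,0,0,0,-0.3629,0.006,0,0,0,-0.3947,0.006,0,0,0,-0.4265,0.006,0,0,0,-0.4584,0.006,0,0,0,-0.4838,0.006,0,0,0,-0.4966,0.006,0,0,0,-0.4997,0.006,0,0,0,-0.4997])

```text
t: 7.03
eef_pos: [0.434, 0.1012, 0.1616]
ee_rot: [-3.141, -0.0, -0.339]
force: [1.0, 0.7, -2.1]
width: 0.0158
gripper_force: 34.9
```

```bash
python3 - <<'E'
from h import *
import cv2
s=arm.get_state();print(s['moment'],s['force'])
a=arm.grab_frame('wrist')[:,:,::-1];b=arm.grab_frame('side')[195:295,260:340,::-1]
c=np.zeros((420,800,3),np.uint8);c[:,:560]=a;c[:300,560:]=cv2.resize(b,(240,300));cv2.imwrite('pics/w3.png',c)
E
```

```text
[ 0.30976066 -0.09652373 -0.04742159] [ 1.04797755  0.66689465 -2.1386456 ]
```

View pics/w3.png

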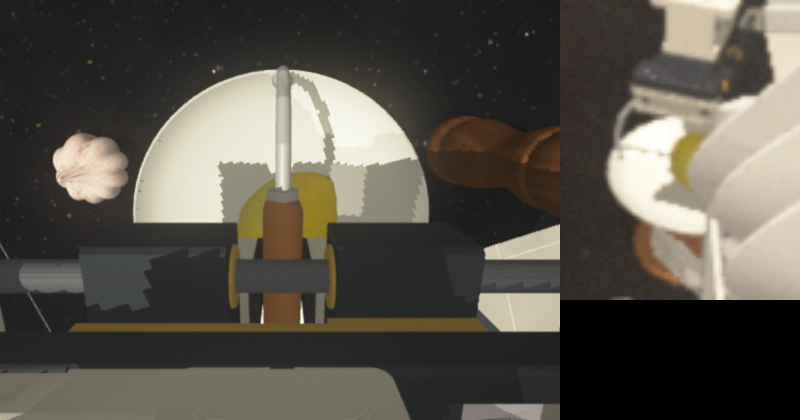

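The dish turned with the gripper and the lemon is unmoved. I'll lift a few millimetres and check the load. Released should add about 4.4 N; locked would add about 13 N.

To row units: -0.005 m / 0.75 = -0.0067, -0.004 m / 0.75 = -0.0053.

Call:
nudge_tcp(motion=[0.006,0,0,-0.0013,0,0.006,0,0,-0.0027,0,0.006,0,0,-0.004,0,0.006,0,0,-0.0053,0,0.006,0,0,-0.0067,0,0.006,0,0,-0.0067,0,0.006,0,0,-0.0067,0], clamp_n=45)

```text
t: 7.72
eef_pos: [0.4339, 0.1011, 0.1667]
ee_rot: [-3.142, -0.0, -0.339]
force: [0.2, 1.0, -2.8]
width: 0.0155
gripper_force: 44.9
```

Load is only the dish, so it is released. Lifting straight up to about 90 mm.

To row units: -0.085 m / 0.75 = -0.1133, -0.084 m / 0.75 = -0.112.

Call:
nudge_tcp(motion=[0.006,0,0,-0.0013,0,0.006,0,0,-0.004,0,0.006,0,0,-0.008,0,0.006,0,0,-0.0133,0,0.006,0,0,-0.02,0,0.006,0,0,-0.028,0,0.006,0,0,-0.036,0,0.006,0,0,-0.044,0,0.006,0,0,-0.0533,0,0.006,0,0,-0.0627,0,0.006,0,0,-0.072,0,0.006,0,0,-0.0813,0,0.006,0,0,-0.0893,0,0.006,0,0,-0.0973,0,0.006,0,0,-0.104,0,0.006,0,0,-0.1093,0,0.006,0,0,-0.112,0,0.006,0,0,-0.1133,0,0.006,0,0,-0.1133,0,0.006,0,0,-0.1133,0])

```text
t: 9.38
eef_pos: [0.4337, 0.101, 0.2513]
ee_rot: [3.141, 0.0, -0.339]
force: [0.8, -0.8, -4.7]
width: 0.0158
gripper_force: 44.9
```

```bash
python3 - <<'E'
from h import *
import cv2
s=arm.get_state();print(s['moment'],s['force'],abs(s['qd']).max())
a=arm.grab_frame('wrist')[:,:,::-1];b=arm.grab_frame('side')[195:295,260:340,::-1]
c=np.zeros((420,800,3),np.uint8);c[:,:560]=a;c[:300,560:]=cv2.resize(b,(240,300));cv2.imwrite('pics/w4.png',c)
E
```

```text
[-0.04157413  0.14187916 -0.01472782] [ 0.76377797 -0.8421338  -4.65708688] 0.001944957607640193
```

View pics/w4.png

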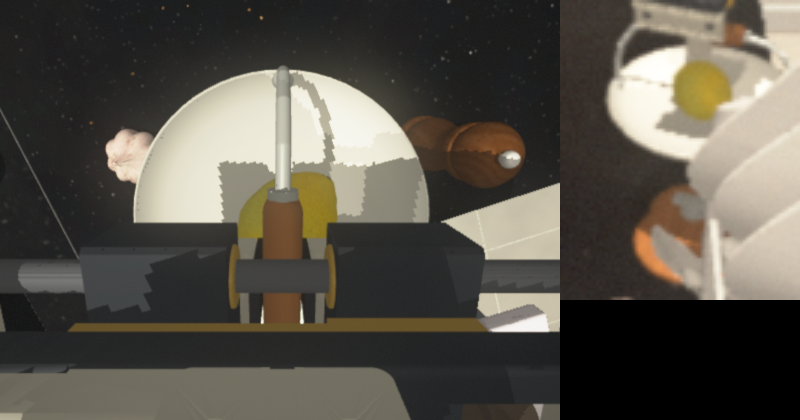

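The dish hangs level about 90 mm above the pedestal, which is still on the worktop. The lemon is in the middle, and the load is 4.7 N. Handing in.

```bash
python3 -c "
from station import arm
print(arm.job_done())"
```

```text
the job is handed in; nothing more can be done
None
```

The dish was turned 90° anticlockwise and lifted about 90 mm; it is held level and still by its handle above the pedestal, the lemon in the middle, and the job is handed in (no verdict was returned).

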